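# Row up angle offcuts in a jig and lock it

### The arm

A 6-joint arm with a two-finger parallel gripper is mounted at the origin on a cart in front of the work surface, level with it; the furniture and walls round the work are solid. World frame = base frame: x ahead of the robot, y to its left, z up, the work surface at z = 0. Lengths are in m, angles in degrees, forces in N, time in s.
With the tool pointing down it reaches from about 0.375 to 0.9 m from the base axis. Payload 3.1 kg.
Tool frame: the origin (TCP) lies between the finger pads; the fingertips stand 11 mm ahead of it and the grasp point (between the pads) lies 8 mm behind it; z points along the fingers, y is the line along which they close (so a half turn about z gives the same grasp; the last joint's range is limited). The gripper opens to 87 mm and grips with 3 to 60 N. Pads are 19 mm wide; open, the fingers measure 117 mm over their backs; the gripper's body (75 mm by 190 mm) begins 51 mm behind the grasp point.
Start: joints at [-80.873, 30.224, 82.088, -0, 67.689, -10.227], TCP at [0.207, -0.59, 0.234] pointing down, gripper open.
Joint ranges: [-176.69, 176.69], [-43.24, 126.21], [12.49, 139.97], [-82, 262], [0, 151.66], [-163.58, 163.58]. Speed limits (degrees/s): [159.86, 159.86, 180, 180, 180, 180].

### API

Orientations are given as a 3x3 rotation matrix whose columns are the frame's x, y, z axes.
In Python, from rig import bot, viewer, workorder, models gives the robot as it stands.
- The arm moves only by the shell command python3 -m jog 'ROWS'. ROWS is JSON, a list of rows, each a list of 7 numbers: the opening, from 0 (shut) to 1 (fully open), then the shift along the tool's x, y, z in m, then the turn, a rotation vector about the tool's x, y, z in degrees. In form: [[claw, x, y, z, ax, ay, az], ...]. A call has 1 to 20 rows; each row is the pose to reach, as a shift and turn from the pose commanded when the call began, along the tool's axes at that moment; what a row does not reach only later rows make up. A row lasts 1/8 s, in which the tool goes at most 62.5 mm and 10.7 degrees, less where a joint would pass 70% of its speed; a pose out of reach is approached as far as the arm can. A call with a gripper value outside its range is refused whole. The fingers move at their own pace and stop on an object; the grip force is fixed at half the most. Time passes only in rows, so rows that repeat a pose let the fingers close. It gives the time, the measured TCP pose, the force, the opening and the grip force at its end, in the units of the state.
- bot.read_state(): the state, without advancing time (a new reading comes with each control period).
- viewer.capture(name): name is "side" or "top"; returns (picture, depth): 384x512x3 uint8, blue, green, red; 384x512 float32, m along the optical axis (not along the pixel's ray), 0 where there is no reading.
- viewer.camera_info(name): a dict with "fx", "fy", "cx", "cy" (pixels), "dist_coeffs" ([k1, k2, p1, p2, k3] as OpenCV has them; the pictures are not rectified), "world_to_cam" (4x4, takes a point from world to camera coordinates). Camera axes: x right, y down, z forward; pixel columns grow to the right and rows downward; lengths in m; the calibration is good to about 2 mm. A picture is of the moment at which its call begins. camera_info takes no time and is no camera call.
- workorder.hand_in(): hands the job in; it is judged then, once.
Trained networks look in the newest picture that a camera, given by its name, has taken for a name from the list of things; names that differ only in an ending like _2 or _b are one class to them, and where a whole thing is asked for, a point or a joint stands for the part that bears it (a point fixed in the world has none). Each returns a list of dicts, best first, with "p" (0 to 1); they miss things now and then, are a little off and sometimes report something else, mostly with a low value. They report only what shows in the picture. A call takes as long as a camera call. They do not tell look-alikes from the thing itself.
- models.outline_of(camera, thing): "mask" (384x512 bool, what is visible of it).
- models.tip_of(camera, thing): "xyz" ([x, y, z] in m, in world coordinates, good to about 4 mm: a listed point, or the origin of a listed thing).
The state is a dict: "time_s": time; "joint_positions": joint angles; "qvel": joint speeds; "tau": joint torques, N m; "position": TCP position; "tcp_rot": TCP orientation; "force": force on the tool from outside, world axes, zero at the start; "moment": the same for the moment, N m; "opening": opening from 0.0 (shut) to 1.0 (fully open); "grasp_force": force on a finger pad.
Only numpy, scipy, OpenCV 4.12 (cv2) and the standard library are available. Lean on these libraries where they do the work, as an engineer would, in place of code of your own. Each camera call takes 0.05 s, during which the arm holds its last target. There are 200 camera calls.

### The job

Nudge the three steel angle offcuts on the jig into one straight row, end to end without gaps, all flat on the plate and flush along the back rail, and slide the jaw up so that the row is closed tight between it and the fixed end stop. Only then swing the jaw's lever round over the row as far as it goes to lock it. Leave the bolt and the soapstone stick beside the jig where they are.

Things in the scene. Friction and masses are not known exactly. Their poses are not given: they have to be found in the camera images.
- jig: Fixed bare-metal jig. Origin: underside of its 8 mm plate (top at z 8 mm). Own axes, +x away from the robot, +y left, mm: plate x -60..50, y -145..130; back rail along y, front face x = 35, y -110..130, top z 24; end stop at the +y end, face y = 110, x -12..48, top z 28. Flush offcuts have their centre at x = 25; the closed row fills y -40..110.
- jaw (a joint): Sliding jaw at the -y end of the jig, a steel block 30 mm (x) x 24 mm (y), z 8.5..34 mm, centred at jig x = +19 mm. Value in m along the jig's +y, 0 = fully open (its face at jig y = -110 mm); 0.070 = closed on a gapless row of three; the stop of the empty slide is at 0.078. Stiff by about 3 N, stays where left.
- jaw_back (a point): Centre of the jaw's outer face (jig -y side), at z 21.5 mm, where it can be pushed towards +y.
- lever (a joint): Locking lever on the jaw, vertical pivot, clockwise from above as the value grows. 0 = open, towards the robot and a little outwards; 2.0 rad = locked at its stop, pointing along the jig's +y over the row. Starts at 0 to 0.3. Arm 100 mm from pivot to knob, 12 wide, z 37.5..43.5; clears the offcuts. About 1 N at the knob; stays where left.
- lever_pivot (a point): Point on the lever's vertical pivot axis, on the jaw's top (z 36 mm).
- lever_knob (a point): Middle of the black upright knob at the lever's tip: diameter 16 mm, z 43.5..73.5 mm; this point is at z 58 mm.
- angle_a: Rusty steel angle offcut, one of three alike, L section 20 x 20 x 3 mm, 50 mm long. Origin: centre of its 20 x 50 mm footprint, underside. Own y runs along its length, z up; flat flange at own x -10..10, upright leg (20 mm high) at own x 7..10. Lies on the jig's plate, leg on the robot's side (own +x roughly the jig's -x), up to 0.4 rad askew.
- angle_b: Rusty steel angle offcut, one of three alike, L section 20 x 20 x 3 mm, 50 mm long. Origin: centre of its 20 x 50 mm footprint, underside. Own y runs along its length, z up; flat flange at own x -10..10, upright leg (20 mm high) at own x 7..10. Lies on the jig's plate, leg on the robot's side (own +x roughly the jig's -x), up to 0.4 rad askew.
- angle_c: Rusty steel angle offcut, one of three alike, L section 20 x 20 x 3 mm, 50 mm long. Origin: centre of its 20 x 50 mm footprint, underside. Own y runs along its length, z up; flat flange at own x -10..10, upright leg (20 mm high) at own x 7..10. Lies on the jig's plate, leg on the robot's side (own +x roughly the jig's -x), up to 0.4 rad askew.
- bolt: Bystander: steel bolt, 15 x 43 x 13 mm, on the bench in front of the jig.
- soapstone: Bystander: white marking stick, 11 x 75 x 5 mm, on the bench behind the rail.
Things that resemble listed ones, but are neither listed nor needed, are in the scene too. What is shaped like the angle_c but yellow is not meant.

How it is judged:
By the outcome, as a careful person would: the job done as asked, in the order asked, and still so for the second after the job is handed in, with the robot touching nothing.
It also fails if it takes over 61 s, if anything falls off the work surface, if the arm or the gripper's body presses on something with over 40 N, if the wrist force passes 120 N, or if a joint passes its speed limit or range.

## Working session

There is one attempt and no reset: what is moved stays moved. The work goes in short steps, Python scripts to look and compute and a shell command to move; the robot and the scene stay as the last step left them, time stands still between calls to the robot, and variables do not carry over. Pictures are saved under pics/ and viewed, at most 10 in all, crops included, and the job is handed in when it is done.

```bash
ls; mkdir -p pics
cat > h.py <<'E'
import numpy as np,cv2
from rig import bot,viewer,workorder,models
def K(n):
    i=viewer.camera_info(n);return np.array([[i['fx'],0,i['cx']],[0,i['fy'],i['cy']],[0,0,1]]),np.array(i['dist_coeffs']),np.array(i['world_to_cam'])
def cloud(n,depth):
    k,d,T=K(n);h,w=depth.shape
    u,v=np.meshgrid(np.arange(w),np.arange(h))
    p=cv2.undistortPoints(np.stack([u,v],-1).reshape(-1,1,2).astype(float),k,d).reshape(h,w,2)
    c=np.concatenate([p*depth[...,None],depth[...,None]],-1)
    return (c-T[:3,3])@T[:3,:3]
def proj(n,P):
    k,d,T=K(n);r,_=cv2.Rodrigues(T[:3,:3])
    return cv2.projectPoints(np.array(P,float).reshape(-1,1,3),r,T[:3,3],k,d)[0].reshape(-1,2)
E
python3 - <<'E'
from h import *
np.set_printoptions(precision=4,suppress=True)
s=bot.read_state();print(s['position'],s['tcp_rot'],s['time_s'])
ims=[]
for n in('top','side'):
    im,d=viewer.capture(n);np.save(f'{n}.npy',d);cv2.imwrite(f'pics/{n}0.png',im)
    for t in('jig','jaw_back','lever_pivot','lever_knob','angle_a','bolt','soapstone'):
        for r in models.tip_of(n,t):print(n,t,round(r['p'],2),np.array(r['xyz']),proj(n,r['xyz'])[0].round())
E
```

```text
pics
[ 0.207  -0.589   0.2326] [[ 0.9435  0.3314 -0.0004]
 [ 0.3314 -0.9435  0.0021]
 [ 0.0004 -0.0021 -1.    ]] 0.0
top jig 0.56 [ 0.4692 -0.2599 -0.0039] [218. 196.]
top jig 0.39 [ 0.3759 -0.3823  0.0577] [275. 239.]
top jaw_back 0.97 [ 0.4802 -0.3907  0.0212] [277. 191.]
top lever_pivot 0.75 [ 0.4732 -0.3806  0.037 ] [273. 194.]
top lever_knob 0.6 [ 0.3761 -0.3857  0.0556] [277. 239.]
top angle_a 0.78 [ 0.3301 -0.4825 -0.0002] [318. 258.]
top angle_a 0.7 [ 0.4601 -0.3294  0.0125] [249. 200.]
top angle_a 0.64 [ 0.4641 -0.1854  0.0092] [184. 198.]
top angle_a 0.52 [ 0.4744 -0.2654  0.0073] [221. 194.]
top bolt 0.62 [ 0.3433 -0.2093  0.0015] [195. 253.]
top soapstone 0.45 [ 0.5358 -0.3067 -0.0047] [239. 167.]
side jig 0.74 [ 0.4689 -0.2592  0.0002] [252. 236.]
side jaw_back 0.93 [ 0.4772 -0.3885  0.0235] [256. 193.]
side lever_knob 0.81 [ 0.3772 -0.3843  0.0593] [296. 186.]
side angle_a 0.73 [ 0.4703 -0.2617  0.0081] [251. 233.]
side angle_a 0.67 [ 0.4608 -0.3307  0.008 ] [259. 213.]
side angle_a 0.56 [ 0.3311 -0.481  -0.0021] [313. 184.]
side angle_a 0.55 [ 0.4616 -0.1926  0.0084] [250. 256.]
side bolt 0.41 [ 0.3478 -0.2057  0.0018] [304. 259.]
side bolt 0.29 [ 0.4782 -0.3888  0.0222] [255. 193.]
side soapstone 0.54 [ 0.539  -0.3081  0.0002] [226. 219.]
```

View pics/top0.png

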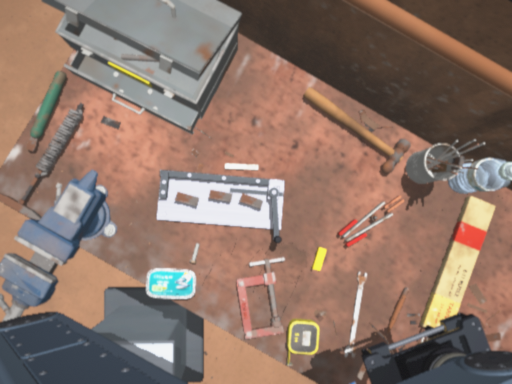

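View pics/side0.png

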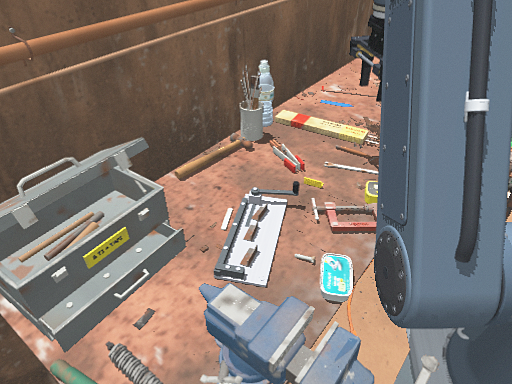

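The top view shows the white jig plate at about (220,198). The three rusty offcuts lie at (186,199), (219,196) and (250,201), and the lever knob is at (277,239). A yellow look-alike at (319,259) sits off the jig, so it isn't meant. Next I'll fit the jig pose and confirm the offcuts in an enlarged, rectified crop.

```bash
cat >> h.py <<'E'
def rect(n,im,jx,jy,yaw,z,name,S=2.8):
    # view: right = jig -y (from +140 to -145), up = jig +x (70..-120)
    c,s=np.cos(yaw),np.sin(yaw);H,W=int(190*S),int(285*S)
    v,u=np.mgrid[0:H,0:W];X=(70-v/S)/1000;Y=(140-u/S)/1000
    P=np.stack([jx+c*X-s*Y,jy+s*X+c*Y,0*X+z],-1)
    q=proj(n,P.reshape(-1,3)).reshape(H,W,2).astype(np.float32)
    o=cv2.remap(im,q[...,0],q[...,1],cv2.INTER_CUBIC)
    for g in range(-100,141,20):
        cv2.line(o,(int((140-g)*S),0),(int((140-g)*S),4 if g else 12),(0,255,0),1)
    for x in(35,15,0):cv2.line(o,(0,int((70-x)*S)),(W,int((70-x)*S)),(0,255,0) if x!=15 else (255,0,255),1)
    cv2.imwrite(name,o)
def offcuts(n,pts,jx,jy,yaw):
    c,s=np.cos(yaw),np.sin(yaw);out=[]
    for r in models.outline_of(n,'angle_a'):
        q=pts[r['mask']];q=q[np.isfinite(q).all(1)]
        d=q[:,:2]-[jx,jy];J=np.c_[d@[c,s],d@[-s,c],q[:,2]]*1000
        J=J[(J[:,2]>9.5)&(J[:,2]<32)&(abs(J[:,0])<60)]
        if len(J)<40:continue
        (a,b),(w,h),t=cv2.minAreaRect(J[:,:2].astype(np.float32))
        ang=t if h>w else t-90
        out.append((round(a,1),round(b,1),round(min(w,h),1),round(max(w,h),1),round(ang,1),len(J),round(r['p'],2)))
    return sorted(out,key=lambda o:-o[1])
E
python3 - <<'E'
from h import *
np.set_printoptions(precision=4,suppress=True)
for n in('top','side'):
    im=cv2.imread(f'pics/{n}0.png');P=cloud(n,np.load(f'{n}.npy'))
    near=(abs(P[...,0]-.469)<.09)&(abs(P[...,1]+.26)<.17)
    g=im.min(-1)
    m=near&(P[...,2]>.004)&(P[...,2]<.012)&(g>130)
    q=P[m];print(n,m.sum(),'z',np.median(q[:,2]))
    (a,b),(w,h),t=cv2.minAreaRect((q[:,:2]*1000).astype(np.float32));print('plate rect',a,b,w,h,t)
    # front edge line & rail top
    m2=near&(P[...,2]>.018)&(P[...,2]<.0265)&(P[...,0]>.485)
    q=P[m2]*1000;f=np.polyfit(q[:,1],q[:,0],1);print('rail slope deg',np.degrees(np.arctan(f[0])),len(q),'x at y-260',np.polyval(f,-260),'z',np.median(q[:,2]))
    y=np.arange(-380,-140,5)
    e=[(yy,1000*P[m&(abs(P[...,1]*1000-yy)<3)][:,0].min()) for yy in y if (m&(abs(P[...,1]*1000-yy)<3)).sum()>3]
    e=np.array(e);f=np.polyfit(e[:,0],e[:,1],1);print('front edge slope',np.degrees(np.arctan(f[0])),np.polyval(f,-260))
E
```

```text
top 4209 z 0.008163363287564718
plate rect 477.6367492675781 -246.90834045410156 315.1211853027344 139.1709747314453 85.1086196899414
rail slope deg 3.8891164542191103 643 x at y-260 508.0701997968324 z 23.86120440669372
front edge slope 2.0864721357943363 409.4799159686752
side 2574 z 0.006887802896332796
plate rect 477.0373229980469 -264.90130615234375 277.8172912597656 137.1962432861328 85.1385498046875
rail slope deg 2.7503191449167654 541 x at y-260 508.24160613466864 z 22.76986200456153
front edge slope 3.957655366042027 409.8553236183487
```

Run:
```python
from h import *
im,d=viewer.capture('top');J=(.4675,-.2595,np.radians(-3.8))
rect('top',im,*J,.008,'pics/r1.png')
P=cloud('top',d);print('top',*offcuts('top',P,*J),sep='\n')
im,d=viewer.capture('side');P=cloud('side',d);print('side',*offcuts('side',P,*J),sep='\n')
```

```text
top
(3.0, -4.4, 19.3, 46.8, -7.7, 144, 0.67)
side
(-7.9, 70.7, 20.8, 49.9, -13.2, 142, 0.7)
(3.6, -0.4, 20.0, 51.6, -7.1, 110, 0.65)
(-4.0, -67.6, 18.3, 44.2, -18.9, 70, 0.61)
```

View pics/r1.png

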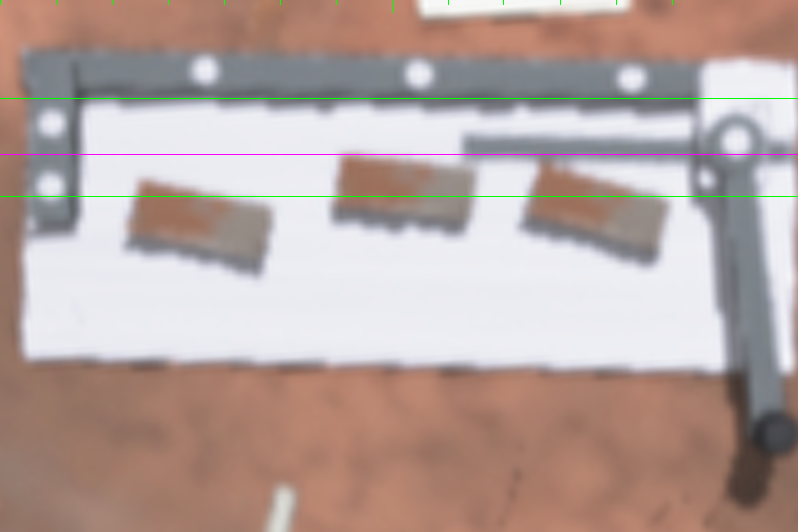

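The plate is yawed another 1.1°, so I'm taking the jig at (0.4668, -0.258), yaw -4.9°. The three rusty offcuts on the plate, in the crop at (200,225), (405,190) and (595,210), are the ones meant. The yellow piece lies outside the crop.

```bash
cat >> h.py <<'E'
JG=(.4668,-.258,np.radians(-4.9))
def go(x,y,z):
    "jig mm target (z of TCP mm) -> shift in current tool axes, and turn to align tool x with jig x"
    s=bot.read_state();R=np.array(s['tcp_rot']);p=np.array(s['position'])
    c,n=np.cos(JG[2]),np.sin(JG[2])
    t=np.array([JG[0]+(c*x-n*y)/1000,JG[1]+(n*x+c*y)/1000,z/1000])
    Rt=np.array([[c,n,0],[n,-c,0],[0,0,-1]])
    print('shift',(R.T@(t-p)).round(4),'turn',np.degrees(cv2.Rodrigues(R.T@Rt)[0].ravel()).round(2),'t',s['time_s'])
def here():
    s=bot.read_state();p=np.array(s['position'])*1000;c,n=np.cos(JG[2]),np.sin(JG[2]);d=p[:2]-1000*np.array(JG[:2])
    print('jig',(d@[c,n]).round(1),(d@[-n,c]).round(1),p[2].round(1),'F',np.round(s['force'],1),s['time_s'],s['opening'])
E
python3 - <<'E'
from h import *
go(-46,69,120)
E
```

```text
shift [ 0.3413 -0.3087  0.1136] turn [ 0.   -0.   24.25] t 1.0
```

```bash
python3 -m jog '[[0.18,0.05,-0.045,0.0,0,0,4],[0.18,0.1,-0.09,0.01,0,0,8],[0.18,0.14,-0.125,0.03,0,0,12],[0.18,0.18,-0.16,0.05,0,0,16],[0.18,0.22,-0.2,0.07,0,0,20],[0.18,0.26,-0.235,0.09,0,0,24.25],[0.18,0.3,-0.27,0.105,0,0,24.25],[0.18,0.3413,-0.3087,0.1136,0,0,24.25],[0.18,0.3413,-0.3087,0.1136,0,0,24.25],[0.18,0.3413,-0.3087,0.1136,0,0,24.25],[0.18,0.3413,-0.3087,0.1136,0,0,24.25]]'; python3 -c "
from h import *
here();go(-46,69,24)"
```

```text
time_s: 2.38
position: [0.4269, -0.1868, 0.1203]
tcp_rot: [[0.996, -0.087, 0.001], [-0.087, -0.996, -0.001], [0.001, 0.001, -1.0]]
force: [0.2, -0.8, -0.2]
opening: 0.181
grasp_force: 0.0
jig -45.8 67.5 120.3 F [ 0.2 -0.8 -0.2] 2.375 0.1808557323509081
shift [-0.0003 -0.0015  0.0963] turn [ 0.05 -0.06 -0.11] t 2.375
```

```bash
python3 -m jog '[[0.18,0,-0.0015,0.06,0,0,0],[0.18,0,-0.0015,0.096,0,0,0],[0.18,0,-0.0015,0.096,0,0,0],[0.18,0.008,-0.0015,0.096,0,0,0],[0.18,0.014,-0.0015,0.096,0,0,0],[0.18,0.02,-0.0015,0.096,0,0,0],[0.18,0.026,-0.0015,0.096,0,0,0],[0.18,0.031,-0.0015,0.096,0,0,0],[0.18,0.036,-0.0015,0.096,0,0,0],[0.18,0.04,-0.0015,0.096,0,0,0],[0.18,0.044,-0.0015,0.096,0,0,0],[0.18,0.047,-0.0015,0.096,0,0,0],[0.18,0.049,-0.0015,0.096,0,0,0],[0.18,0.05,-0.0015,0.096,0,0,0]]'; python3 -c "
from h import *
here()"
```

```text
time_s: 4.12
position: [0.4769, -0.188, 0.0239]
tcp_rot: [[0.996, -0.085, -0.0], [-0.085, -0.996, 0.0], [-0.0, -0.0, -1.0]]
force: [-0.1, -0.6, -1.1]
opening: 0.179
grasp_force: 0.1
jig 4.1 70.6 23.9 F [-0.1 -0.6 -1.1] 4.125 0.17897326699130428
```

Not yet at the rail, so I'll go on in small steps.

```bash
python3 -m jog '[[0.18,0.001,0,0,0,0,0],[0.18,0.002,0,0,0,0,0],[0.18,0.002,0,0,0,0,0]]'|grep force; python3 -m jog '[[0.18,0.001,0,0,0,0,0],[0.18,0.001,0,0,0,0,0]]'|grep force:;  python3 -c "
from h import *
here()"
```

```text
force: [0.4, -0.2, -0.2]
grasp_force: 0.0
force: [-3.4, -0.7, 0.4]
grasp_force: 1.2
jig 6.3 70.6 23.9 F [-3.4 -0.7  0.4] 4.75 0.1828650621298191
```

```bash
python3 -m jog '[[0.18,0.001,0,0,0,0,0],[0.18,0.001,0,0,0,0,0]]'|grep force:;  python3 -c "
from h import *
here()
im,d=viewer.capture('side');print(*offcuts('side',cloud('side',d),*JG),sep='\n')"
```

```text
force: [-5.0, -2.3, 2.9]
grasp_force: 2.5
jig 6.4 70.8 23.8 F [-5.  -2.3  2.9] 5.0 0.17854483227112247
```

```bash
python3 -m jog '[[0.18,-0.015,0,0,0,0,0],[0.18,-0.045,0,0,0,0,0],[0.18,-0.045,0.037,0,0,0,0],[0.18,-0.045,0.073,0,0,0,0],[0.18,-0.045,0.073,0,0,0,0],[0.18,-0.035,0.073,0,0,0,0],[0.18,-0.028,0.073,0,0,0,0],[0.18,-0.022,0.073,0,0,0,0],[0.18,-0.016,0.073,0,0,0,0],[0.18,-0.011,0.073,0,0,0,0],[0.18,-0.007,0.073,0,0,0,0],[0.18,-0.004,0.073,0,0,0,0],[0.18,-0.002,0.073,0,0,0,0],[0.18,-0.001,0.073,0,0,0,0],[0.18,0,0.073,0,0,0,0],[0.18,0,0.073,0,0,0,0]]'|grep force:;  python3 -c "
from h import *
here()
im,d=viewer.capture('top');rect('top',im,*JG,.008,'pics/r2.png')"
```

```text
force: [-5.3, -1.2, 2.7]
grasp_force: 2.4
jig 6.4 -2.4 23.9 F [-5.3 -1.2  2.7] 7.1 0.18175571973265367
```

View pics/r2.png

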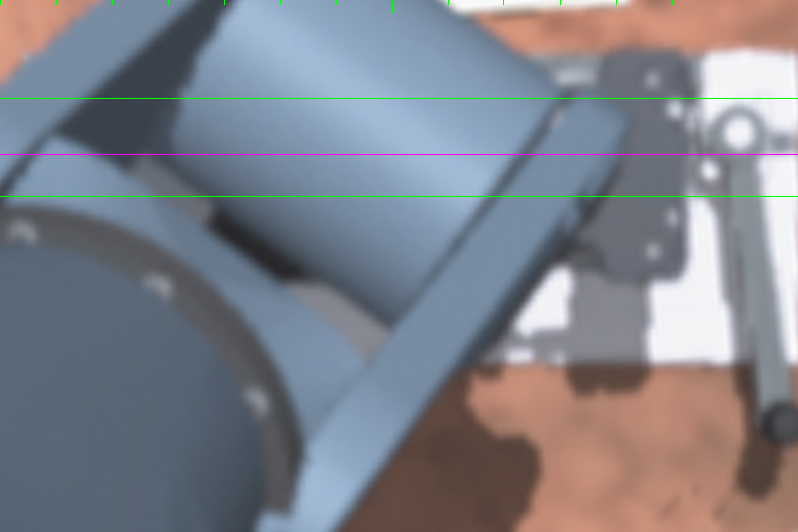

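The arm hides the row here. The jaw and lever on the right, knob at (780,425), are untouched. The forces say B is on the rail, so C is next.

```bash
python3 -m jog '[[0.18,-0.015,0,0,0,0,0],[0.18,-0.047,0,0,0,0,0],[0.18,-0.047,0.033,0,0,0,0],[0.18,-0.047,0.066,0,0,0,0],[0.18,-0.047,0.066,0,0,0,0],[0.18,-0.037,0.066,0,0,0,0],[0.18,-0.03,0.066,0,0,0,0],[0.18,-0.024,0.066,0,0,0,0],[0.18,-0.018,0.066,0,0,0,0],[0.18,-0.013,0.066,0,0,0,0],[0.18,-0.008,0.066,0,0,0,0],[0.18,-0.004,0.066,0,0,0,0],[0.18,-0.002,0.066,0,0,0,0],[0.18,-0.001,0.066,0,0,0,0],[0.18,0,0.066,0,0,0,0],[0.18,0,0.066,0,0,0,0]]'|grep force:;  python3 -c "
from h import *
here()"
python3 -m jog '[[0.18,-0.01,0,0,0,0,0],[0.18,-0.05,0,-0.02,0,0,0],[0.0,-0.06,0.03,-0.08,0,0,0],[0.0,-0.06,0.07,-0.09,0,0,0],[0.0,-0.06,0.11,-0.09,0,0,0],[0.0,-0.06,0.11,-0.09,0,0,0]]'|grep force:;  python3 -c "
from h import *
here()
im,d=viewer.capture('top');rect('top',im,*JG,.008,'pics/r3.png')
im,d=viewer.capture('side');print(*offcuts('side',cloud('side',d),*JG),sep='\n')
for n in('top','side'):
  for t in ('jaw_back','lever_knob','lever_pivot'):
    for r in models.tip_of(n,t)[:1]:
        p=(np.array(r['xyz'])-[*JG[:2],0])*1000;c,s=np.cos(JG[2]),np.sin(JG[2]);print(n,t,p[:2]@[c,s],p[:2]@[-s,c],p[2])
go(19,-165,110)"
```

```text
force: [-6.0, -1.3, 2.3]
grasp_force: 2.6
jig 6.4 -68.4 24.0 F [-6.  -1.3  2.3] 9.15 0.17987245033780333
force: [0.0, 0.1, -0.7]
grasp_force: 0.0
jig -51.6 -182.3 114.7 F [ 0.   0.1 -0.7] 9.9 0.006949489328188828
(25.7, 71.4, 19.2, 50.7, 0.2, 128, 0.68)
(25.7, -1.9, 20.1, 49.2, 2.1, 103, 0.73)
(25.7, -68.8, 19.5, 47.6, -0.5, 76, 0.58)
top jaw_back 22.437022591739954 -135.2778992194133 25.0
top lever_knob 27.2099367629193 -71.53725841376598 11.1
top lever_pivot 20.737337105553323 -122.47629505243303 34.0
side jaw_back 22.473943854893623 -129.85492615841375 22.5
side lever_knob -79.24161469998549 -132.85411736088213 55.800000000000004
side lever_pivot 19.92312184184961 -118.83252591809537 38.9
shift [ 0.0709 -0.0125  0.0038] turn [-0.03  0.02  0.06] t 10.35
```

View pics/r3.png

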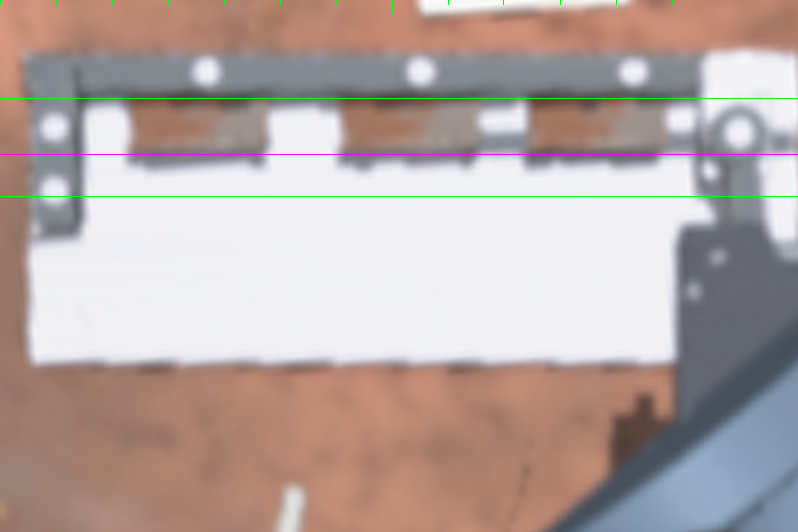

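All three offcuts sit flush against the rail (bottom edges at v≈160) and straight, with gaps at u≈300 and u≈500. Next I'll push the jaw.

```bash
python3 -m jog '[[0,0.035,-0.008,0,0,0,0],[0,0.0709,-0.0145,0,0,0,0],[0,0.0709,-0.0145,0.03,0,0,0],[0,0.0709,-0.0145,0.06,0,0,0],[0,0.0709,-0.0145,0.08,0,0,0],[0,0.0709,-0.0145,0.088,0,0,0],[0,0.0709,-0.0145,0.088,0,0,0]]'|grep force:;  python3 -c "
from h import *
here();go(19,-149,25)"
```

```text
force: [0.7, -0.8, 0.4]
grasp_force: 0.0
jig 18.9 -164.0 25.8 F [ 0.7 -0.8  0.4] 11.225 0.003784881489836696
shift [ 0.0001 -0.015   0.0008] turn [-0.02  0.01 -0.01] t 11.225
```

```bash
python3 -m jog '[[0,0,-0.008,0,0,0,0],[0,0,-0.013,0,0,0,0],[0,0,-0.018,0,0,0,0],[0,0,-0.023,0,0,0,0],[0,0,-0.028,0,0,0,0],[0,0,-0.033,0,0,0,0],[0,0,-0.038,0,0,0,0],[0,0,-0.043,0,0,0,0],[0,0,-0.048,0,0,0,0],[0,0,-0.053,0,0,0,0],[0,0,-0.058,0,0,0,0],[0,0,-0.063,0,0,0,0],[0,0,-0.068,0,0,0,0],[0,0,-0.073,0,0,0,0],[0,0,-0.077,0,0,0,0],[0,0,-0.077,0,0,0,0]]'|grep force:;  python3 -c "
from h import *
here()
im,d=viewer.capture('side');print(*offcuts('side',cloud('side',d),*JG),sep='\n')"
```

```text
force: [0.9, -3.1, 2.1]
grasp_force: 1.8
jig 19.0 -86.2 25.9 F [ 0.9 -3.1  2.1] 13.225 0.004518970693192814
(25.9, 79.5, 21.0, 68.7, 2.1, 133, 0.48)
(26.7, 26.1, 20.8, 66.7, 0.3, 123, 0.45)
```

```bash
python3 -m jog '[[0,0,-0.002,0,0,0,0],[0,0,-0.004,0,0,0,0],[0,0,-0.005,0,0,0,0],[0,0,-0.006,0,0,0,0],[0,0,-0.006,0,0,0,0]]'|grep force:;  python3 -c "
from h import *
here()"; for i in 1 2; do python3 -m jog '[[0,0,-0.001,0,0,0,0],[0,0,-0.001,0,0,0,0]]'|grep force:;  python3 -c "
from h import *
here()"; done
```

```text
force: [0.3, -3.4, 0.2]
grasp_force: 1.8
jig 18.9 -80.8 25.8 F [ 0.3 -3.4  0.2] 13.95 0.006812041496039353
force: [-0.6, -3.4, -0.2]
grasp_force: 2.6
jig 18.9 -79.8 25.9 F [-0.6 -3.4 -0.2] 14.2 0.0061548192315867235
force: [0.3, -2.7, 0.4]
grasp_force: 2.6
jig 18.9 -78.8 25.9 F [ 0.3 -2.7  0.4] 14.45 0.004119730302811251
```

```bash
for i in 1 2 3; do python3 -m jog '[[0,0,-0.001,0,0,0,0],[0,0,-0.001,0,0,0,0]]'|grep force:;  python3 -c "
from h import *
here()"; done
```

```text
force: [-0.5, -4.3, 0.0]
grasp_force: 2.6
jig 18.9 -77.8 25.9 F [-0.5 -4.3  0. ] 14.7 0.0034418343183028103
force: [-0.1, -3.4, -0.6]
grasp_force: 2.6
jig 18.9 -76.8 25.9 F [-0.1 -3.4 -0.6] 14.95 0.0013926155372249243
force: [-0.4, -3.6, 0.5]
grasp_force: 2.6
jig 18.9 -75.8 26.0 F [-0.4 -3.6  0.5] 15.2 0.0027530252863406345
```

```bash
python3 -c "
from h import *
im,d=viewer.capture('side');q=proj('side',[[.47,-.26,.02]])[0].astype(int);c=im[q[1]-70:q[1]+60,q[0]-75:q[0]+75]
cv2.imwrite('pics/s4.png',cv2.resize(c,None,fx=4.5,fy=4.5,interpolation=cv2.INTER_CUBIC))"
```

```text
(no output)
```

View pics/s4.png

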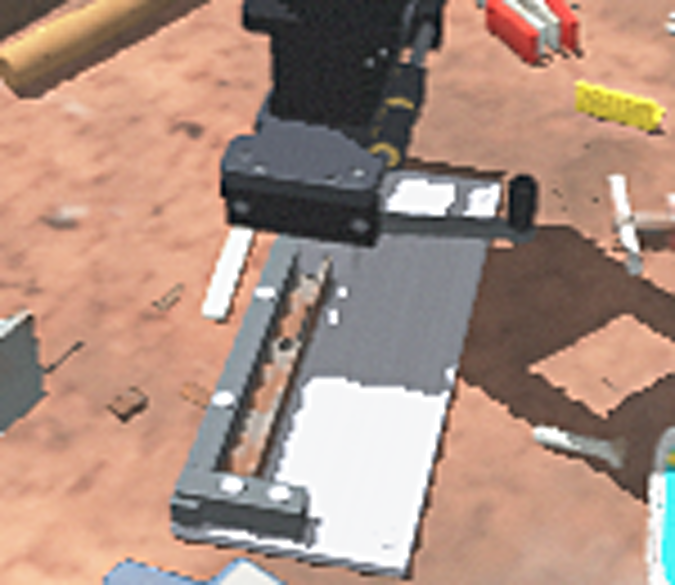

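The side view shows a straight, continuous row reaching the end stop at (240,470), with the lever still open and its knob at (522,200). I'll keep pushing until the force rises.

```bash
for i in 1 2 3 ; do python3 -m jog '[[0,0,-0.0007,0,0,0,0],[0,0,-0.0007,0,0,0,0]]'|grep force:;  python3 -c "
from h import *
here()"; done
```

```text
force: [0.3, -3.8, 0.5]
grasp_force: 2.6
jig 18.9 -75.1 25.9 F [ 0.3 -3.8  0.5] 15.5 0.003916090540280082
force: [-0.8, -4.0, 0.4]
grasp_force: 2.6
jig 18.9 -74.5 25.9 F [-0.8 -4.   0.4] 15.75 0.0030374499943257717
force: [0.8, -3.8, 0.5]
grasp_force: 2.6
jig 18.9 -73.7 25.9 F [ 0.8 -3.8  0.5] 16.0 0.0008415510002191947
```

```bash
for i in 1 2 3 ; do python3 -m jog '[[0,0,-0.0007,0,0,0,0],[0,0,-0.0007,0,0,0,0]]'|grep force:;  python3 -c "
from h import *
here()"; done
python3 -c "
from h import *
im,d=viewer.capture('side');P=cloud('side',d)
k=(P[...,:2]-np.array(JG[:2]))*1000;c,s=np.cos(JG[2]),np.sin(JG[2]);X=k@[c,s];Y=k@[-s,c];Z=P[...,2]*1000
m=(abs(X-16.5)<3)&(abs(Y)<140)
for y in range(-40,124,4):
  q=m&(abs(Y-y)<2);print(y,q.sum(),Z[q].max().round(1) if q.any() else '',end=' | ')"
```

```text
force: [-0.5, -3.2, 0.5]
grasp_force: 2.6
jig 18.9 -73.0 25.9 F [-0.5 -3.2  0.5] 16.25 0.0055129893367606205
force: [-0.0, -3.2, 0.1]
grasp_force: 2.7
jig 18.9 -72.4 25.9 F [-0.  -3.2  0.1] 16.5 0.005218184700403035
force: [-1.4, -5.8, -0.1]
grasp_force: 3.4
jig 18.9 -72.3 26.0 F [-1.4 -5.8 -0.1] 16.75 0.0030667254023040375
-40 68 288.5 | -36 80 290.8 | -32 8 292.6 | -28 17 302.3 | -24 41 301.3 | -20 36 183.4 | -16 12 301.2 | -12 9 305.3 | -8 14 308.4 | -4 14 312.6 | 0 59 434.6 | 4 145 439.5 | 8 12 394.9 | 12 16 126.2 | 16 20 127.9 | 20 20 127.5 | 24 17 127.1 | 28 10 28.1 | 32 4 28.9 | 36 7 29.4 | 40 8 28.0 | 44 5 26.7 | 48 9 25.6 | 52 3 28.6 | 56 12 28.1 | 60 2 26.4 | 64 11 27.8 | 68 5 27.4 | 72 11 27.2 | 76 4 26.6 | 80 9 28.5 | 84 8 27.2 | 88 7 25.3 | 92 7 28.2 | 96 10 28.1 | 100 2 29.4 | 104 5 27.5 | 108 3 27.2 | 112 3 26.2 | 116 5 28.3 | 120 4 28.0 |
```

```bash
python3 -m jog '[[0,0,-0.001,0,0,0,0],[0,0,-0.002,0,0,0,0],[0,0,-0.002,0,0,0,0]]'|grep force:;  python3 -c "
from h import *
here()"; python3 -m jog '[[0,0,0.008,0,0,0,0],[0,0,0.05,0,0,0,0],[0,0,0.06,-0.06,0,0,0],[0,0,0.1,-0.09,0,0,0],[0,-0.05,0.13,-0.09,0,0,0],[0,-0.05,0.13,-0.09,0,0,0]]'|grep force:;  python3 -c "
from h import *
here()
im,d=viewer.capture('top');rect('top',im,*JG,.008,'pics/r5.png')
im,d=viewer.capture('side');print(*offcuts('side',cloud('side',d),*JG),sep='\n')
for n in('top','side'):
  for t in ('jaw_back','lever_knob','lever_pivot'):
    for r in models.tip_of(n,t)[:1]:
        p=(np.array(r['xyz'])-[*JG[:2],0])*1000;c,s=np.cos(JG[2]),np.sin(JG[2]);print(n,t,p[:2]@[c,s],p[:2]@[-s,c],p[2])
"
```

```text
force: [-2.6, -8.2, -1.2]
grasp_force: 5.3
jig 19.1 -72.0 26.1 F [-2.6 -8.2 -1.2] 17.175 0.008382623292667058
force: [0.2, -0.2, -0.7]
grasp_force: 0.0
jig -34.3 -200.1 115.7 F [ 0.2 -0.2 -0.7] 17.925 0.0016030608164722716
(26.4, 41.3, 20.4, 57.0, 0.5, 107, 0.43)
top jaw_back 21.556282367325323 -65.2973712372875 24.1
top lever_knob -80.50954121454049 -60.698713111763745 54.4
top lever_pivot 16.16444337106438 -53.916331204039196 35.0
side jaw_back 24.226409862144024 -60.15048682422621 21.8
side lever_knob -77.25571286424193 -63.53113276054344 59.3
side lever_pivot 22.535321710394676 -50.961350800474385 33.8
```

View pics/r5.png

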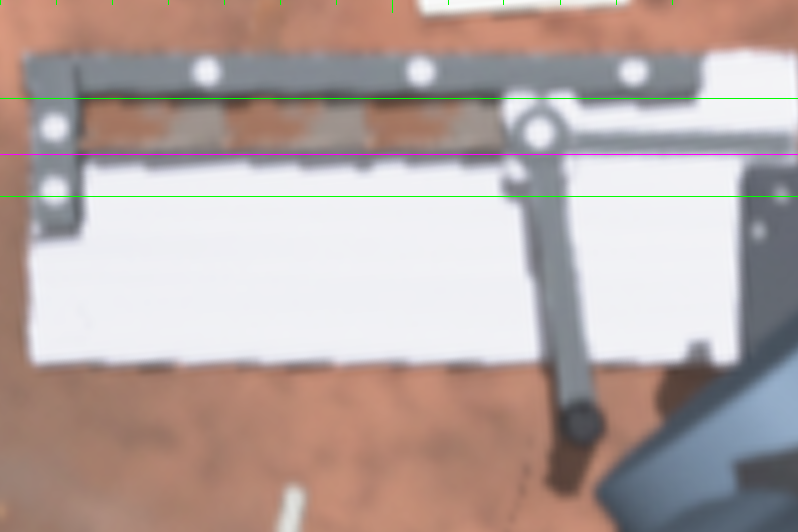

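The row is gap-free from the stop (80,130) to the jaw (505,130). Before locking, I'll check that every piece is hard on the rail: both open fingers on the end pieces, then closed fingers on the middle one.

```bash
python3 -m jog '[[0.5,0.004,-0.06,0,0,0,0],[0.97,0.009,-0.12,0,0,0,0],[0.97,0.009,-0.18,0,0,0,0],[0.97,0.009,-0.235,0,0,0,0],[0.97,0.009,-0.235,0.03,0,0,0],[0.97,0.009,-0.235,0.06,0,0,0],[0.97,0.009,-0.235,0.09,0,0,0],[0.97,0.009,-0.235,0.09,0,0,0],[0.97,0.02,-0.235,0.09,0,0,0],[0.97,0.03,-0.235,0.09,0,0,0],[0.97,0.036,-0.235,0.09,0,0,0],[0.97,0.038,-0.235,0.09,0,0,0],[0.97,0.04,-0.235,0.09,0,0,0],[0.97,0.041,-0.235,0.09,0,0,0],[0.97,0.042,-0.235,0.09,0,0,0],[0.97,0.042,-0.235,0.09,0,0,0]]'|grep force:;  python3 -c "
from h import *
here()"; python3 -m jog '[[0.97,-0.015,0,0,0,0,0],[0.4,-0.02,0,0,0,0,0],[0.1,-0.02,0,0,0,0,0],[0.1,-0.02,0,0,0,0,0],[0.1,-0.01,0,0,0,0,0],[0.1,-0.005,0,0,0,0,0],[0.1,-0.003,0,0,0,0,0],[0.1,-0.001,0,0,0,0,0],[0.1,0,0,0,0,0,0],[0.1,0,0,0,0,0,0]]'|grep force:;  python3 -c "
from h import *
here()"
```

```text
force: [-11.0, -4.5, 5.4]
grasp_force: 5.1
jig 6.5 36.1 25.9 F [-11.   -4.5   5.4] 20.375 0.9713557798021787
force: [-7.3, 0.2, 0.3]
grasp_force: 3.7
jig 6.8 37.2 25.1 F [-7.3  0.2  0.3] 21.625 0.12149871272671255
```

All pieces are flush, since the contact positions agree (6.4–6.8). Now the lever: I'll cage the knob between half-open fingers and swing it along its arc.

```bash
python3 -m jog '[[0.1,-0.02,0,0,0,0,0],[0.4,-0.03,0,-0.06,0,0,0],[0.4,-0.05,0.03,-0.11,0,0,0],[0.4,-0.07,0.07,-0.11,0,0,0],[0.4,-0.087,0.099,-0.11,0,0,0],[0.4,-0.087,0.099,-0.11,0,0,0],[0.4,-0.087,0.099,-0.11,0,0,0]]'|grep force:;  python3 -c "
from h import *
here();go(-80,-62,61);print(np.round(bot.read_state()['joint_positions']))
for n in('top','side'):
  viewer.capture(n)
  for t in ('lever_knob','lever_pivot'):
    for r in models.tip_of(n,t)[:1]:
        p=(np.array(r['xyz'])-[*JG[:2],0])*1000;c,s=np.cos(JG[2]),np.sin(JG[2]);print(n,t,r['p'],p[:2]@[c,s],p[:2]@[-s,c],p[2])
for phi in [186,180,174,167,160,153,146,139,132,125,118,111,104,98,93,89,86,84,82]:
  f=np.radians(phi);print([0.4,round((19+100*np.cos(f)+80)/1e3,3),round(-(-52+100*np.sin(f)+62)/1e3,3),0,0,0,max(0,180-phi)],end=',')"
```

```text
force: [0.3, -0.6, 0.4]
grasp_force: 0.0
jig -75.8 -63.4 135.9 F [ 0.3 -0.6  0.4] 22.5 0.3958296818244202
shift [-0.0042 -0.0014  0.0749] turn [-0.02 -0.02 -0.02] t 22.5
[-52.  29. 105.   0.  45.  43.]
top lever_pivot 0.53 19.802480949110564 -50.69380384484982 32.800000000000004
side lever_knob 0.52 -78.77872166361526 -62.156198508649396 57.2
side lever_pivot 0.77 19.475086505166296 -49.216369285190936 35.6
[0.4, np.float64(-0.0), np.float64(0.0), 0, 0, 0, 0],[0.4, np.float64(-0.001), np.float64(-0.01), 0, 0, 0, 0],[0.4, np.float64(-0.0), np.float64(-0.02), 0, 0, 0, 6],[0.4, np.float64(0.002), np.float64(-0.032), 0, 0, 0, 13],[0.4, np.float64(0.005), np.float64(-0.044), 0, 0, 0, 20],[0.4, np.float64(0.01), np.float64(-0.055), 0, 0, 0, 27],[0.4, np.float64(0.016), np.float64(-0.066), 0, 0, 0, 34],[0.4, np.float64(0.024), np.float64(-0.076), 0, 0, 0, 41],[0.4, np.float64(0.032), np.float64(-0.084), 0, 0, 0, 48],[0.4, np.float64(0.042), np.float64(-0.092), 0, 0, 0, 55],[0.4, np.float64(0.052), np.float64(-0.098), 0, 0, 0, 62],[0.4, np.float64(0.063), np.float64(-0.103), 0, 0, 0, 69],[0.4, np.float64(0.075), np.float64(-0.107), 0, 0, 0, 76],[0.4, np.float64(0.085), np.float64(-0.109), 0, 0, 0, 82],[0.4, np.float64(0.094), np.float64(-0.11), 0, 0, 0, 87],[0.4, np.float64(0.101), np.float64(-0.11), 0, 0, 0, 91],[0.4, np.float64(0.106), np.float64(-0.11), 0, 0, 0, 94],[0.4, np.float64(0.109), np.float64(-0.109), 0, 0, 0, 96],[0.4, np.float64(0.113), np.float64(-0.109), 0, 0, 0, 98],
```

```bash
python3 -m jog '[[0.4,-0.004,-0.0014,0.03,0,0,0],[0.4,-0.004,-0.0014,0.055,0,0,0],[0.4,-0.004,-0.0014,0.075,0,0,0],[0.4,-0.004,-0.0014,0.075,0,0,0]]'|grep force:
python3 -m jog '[[0.4,-0.001,-0.01,0,0,0,0],[0.4,0,-0.02,0,0,0,6],[0.4,0.002,-0.032,0,0,0,13],[0.4,0.005,-0.044,0,0,0,20],[0.4,0.01,-0.055,0,0,0,27],[0.4,0.016,-0.066,0,0,0,34],[0.4,0.024,-0.076,0,0,0,41],[0.4,0.032,-0.084,0,0,0,48],[0.4,0.042,-0.092,0,0,0,55],[0.4,0.052,-0.098,0,0,0,62],[0.4,0.063,-0.103,0,0,0,69],[0.4,0.075,-0.107,0,0,0,74],[0.4,0.085,-0.109,0,0,0,75],[0.4,0.094,-0.110,0,0,0,75],[0.4,0.101,-0.110,0,0,0,75],[0.4,0.101,-0.110,0,0,0,75]]'; python3 -c "
from h import *
here();print(np.round(bot.read_state()['joint_positions']))"
```

```text
force: [-0.9, 0.3, -0.8]
grasp_force: 0.0
time_s: 25.3
position: [0.4926, -0.2128, 0.0611]
tcp_rot: [[0.176, -0.984, 0.001], [-0.984, -0.176, -0.001], [0.001, -0.001, -1.0]]
force: [-0.3, 0.4, 1.1]
opening: 0.402
grasp_force: 0.0
jig 21.9 47.2 61.1 F [-0.3  0.4  1.1] 25.3 0.4023715382817805
[-35.  39. 102.   0.  39. 135.]
```

```bash
python3 -m jog '[[0.4,0.0005,-0.002,0,0,0,0],[0.4,0.001,-0.004,0,0,0,0],[0.4,0.0015,-0.006,0,0,0,0],[0.4,0.0015,-0.006,0,0,0,0]]'|grep force; for i in 1 2 3; do python3 -m jog '[[0.4,0.0003,-0.001,0,0,0,0],[0.4,0.0003,-0.001,0,0,0,0]]'|grep force; python3 -c "
from h import *
here()"; done
```

```text
force: [-0.1, 0.1, 0.7]
grasp_force: 0.2
force: [-0.7, 0.2, -0.3]
grasp_force: 0.3
jig 28.1 47.8 60.9 F [-0.7  0.2 -0.3] 26.05 0.39745088953132474
force: [-0.8, 0.1, -0.5]
grasp_force: 0.3
jig 29.2 47.7 61.0 F [-0.8  0.1 -0.5] 26.3 0.39929380657236746
force: [-1.1, 0.2, -0.5]
grasp_force: 0.3
jig 30.4 47.6 61.0 F [-1.1  0.2 -0.5] 26.55 0.39891856680754734
```

```bash
for i in 1 2 3; do python3 -m jog '[[0.4,0.0003,-0.001,0,0,0,0],[0.4,0.0003,-0.001,0,0,0,0]]'|grep force; python3 -c "
from h import *
here()"; done
```

```text
force: [-1.1, -0.6, -0.2]
grasp_force: 0.3
jig 31.4 47.6 61.0 F [-1.1 -0.6 -0.2] 26.8 0.4012923965691867
force: [-2.8, -0.3, 0.9]
grasp_force: 1.0
jig 31.8 47.7 60.9 F [-2.8 -0.3  0.9] 27.05 0.40300635205949664
force: [-5.0, -1.5, 1.0]
grasp_force: 2.5
jig 32.2 47.8 60.8 F [-5.  -1.5  1. ] 27.3 0.39581127199118016
```

The lever is at its stop, so I'll back off, rise and check.

```bash
python3 -m jog '[[0.4,0.0003,-0.001,0,0,0,0],[0.4,0.0003,-0.001,0,0,0,0],[0.4,-0.0005,0.003,0,0,0,0],[0.4,-0.001,0.007,0,0,0,0],[0.4,-0.001,0.007,-0.03,0,0,0],[0.4,-0.001,0.007,-0.08,0,0,0],[0.4,0.05,0.06,-0.12,0,0,0],[0.4,0.03,0.12,-0.12,0,0,0],[0.4,0.0,0.16,-0.12,0,0,0],[0.4,-0.05,0.16,-0.12,0,0,0],[0.4,-0.1,0.16,-0.12,0,0,0],[0.4,-0.15,0.16,-0.12,0,0,0],[0.4,-0.15,0.16,-0.12,0,0,0]]'|grep force; python3 -c "
from h import *
here()
im,d=viewer.capture('top');rect('top',im,*JG,.008,'pics/r6.png')
im,d=viewer.capture('side');q=proj('side',[[.47,-.26,.02]])[0].astype(int);c=im[q[1]-70:q[1]+60,q[0]-75:q[0]+75]
cv2.imwrite('pics/s6.png',cv2.resize(c,None,fx=4.5,fy=4.5,interpolation=cv2.INTER_CUBIC))"
```

```text
force: [0.3, -0.9, -0.5]
grasp_force: 0.0
jig -162.0 154.0 181.1 F [ 0.3 -0.9 -0.5] 28.925 0.40063166447346826
```

View pics/r6.png

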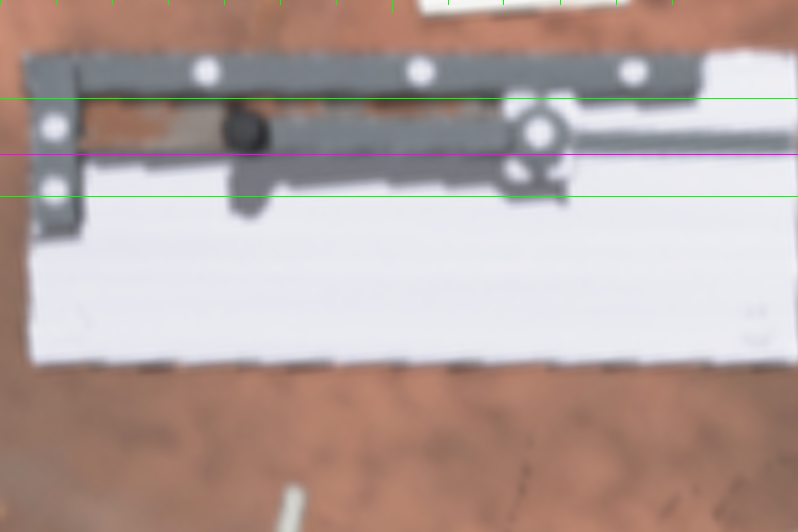

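View pics/s6.png

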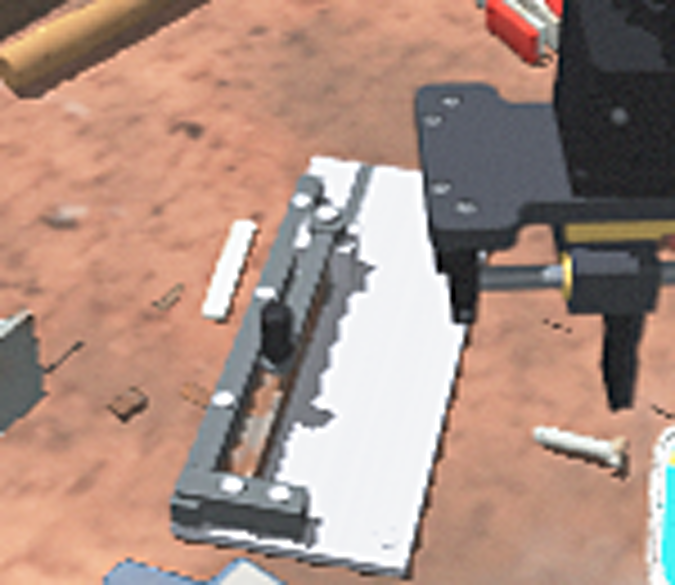

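The lever lies along the row, with its knob at (245,130) and pivot still at (540,132), so the jaw hasn't moved. The row is closed, and the bolt and soapstone look untouched.

```bash
python3 -c "
from rig import workorder
print(workorder.hand_in())"
```

```text
the job is handed in; nothing more can be done
None
```

The job is handed in: the three offcuts lie in one gap-free row flush on the rail, the jaw was then closed on them, the lever was swung to its stop last, and the bolt and soapstone look untouched; the judge's result was not shown.

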